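# Reset the tripped transfer pump behind its swivel cover

### The job

The transfer pump has tripped. Swing the flat cover on the sloping front of its starter box all the way aside so that the reset port is clear, press the reset button in the port all the way in and let it come out again, then swing the cover back to its closed stop so that it covers the whole port. Leave the other things on the bench where they are.

Things in the scene. Friction and masses are not known exactly. Their poses are not given: they have to be found in the camera images.
- pump: Electric transfer pump in a tubular carrying frame, too heavy to shift: 210 mm deep (its x), 470 mm wide (y), 331 mm high; origin on the bench under the motor's middle, x from the front to the back, z up. Turned up to 0.35 rad either way. On the motor sits a grey starter box with a sloping front.
- port (a point): Centre of the reset port, in its rim plane. Frame of the box's sloping front, which leans 35 degrees from level and faces the robot: z square out of the face, x up the slope, y left along it. The face, 104 mm (x) by 210 mm (y), lies 8 mm under this point along z. The port is a round black rubber collar, 54 mm inside, 64 mm outside, standing 8 mm off the face.
- reset_button (a joint): Travel of the reset button in m: 0 out, 0.005 fully in. Round black button 24 mm across in the middle of the port, its flat top 1 mm below the rim; it goes in along minus z of the port frame against a spring (2.5 N to start, 8.5 N fully in) and comes out when let go.
- pivot (a point): Centre of the cover's upper surface at its pivot screw (head 15 mm across, 5 mm high), frame as the port's: 33 mm up the slope from the port's centre, 40 mm to the right of it and 4 mm out from the rim plane. The cover turns about this point's z axis.
- swing_cover (a joint): Turn of the cover in rad: 0 at its closed stop (centred over the port), growing as it swings down across the face and to the right, up to the open stop at 1.66. Screw friction (0.06 N m) keeps it where it is left; often found a little ajar. Steel plate 3 mm thick, upper surface 4 mm out from the rim plane: a disc 68 mm across, centre 52 mm from the pivot, with a 28 mm wide tang.
- finger_peg (a point): Top centre of the steel finger peg on the cover, a round upright post 12 mm thick and 22 mm high standing square off the cover, 75 mm from the pivot on the line through the disc's centre. Its frame turns with the cover: z square out of the face, x from the pivot towards the peg.
- grab_bar (a point): Middle of the axis of the pump's grab bar, a tube 22 mm thick (27 mm at its grip sleeve) along the pump's y, 85 mm above the middle of the starter box's face. It leaves no room for a gripper coming straight down to the port: come in square to the sloping face, under and in front of the bar.
- screw_jar: Whitish plastic screw jar with a round lid, 72 mm across, 95 mm high, standing in front of the pump; origin under its centre. Bystander.
- carton: Closed brown cardboard carton 110 x 75 x 55 mm high, in front of the pump; origin under its centre. Bystander.
- tape_roll: Grey tape roll lying flat, 96 mm outside, 76 mm inside, 25 mm high, in front of the pump; origin under its centre. Bystander.
- spanner: Steel open-ended spanner 190 mm long, lying flat at the right. Bystander.
- cleaner_tub: White tub with a band and a screw lid, 104 mm across, 190 mm high, at the right; origin under its centre. Bystander.
- brass_reducer: Stepped brass pipe fitting, 48 mm across, 52 mm high, standing at the left; origin under its centre. Bystander.
- screwdriver: Screwdriver 200 mm long, lying at the left. Bystander.

How it is judged:
By the outcome, as a careful person would: the job done as asked, in the order asked, and still so for the second after the job is handed in, with the robot touching nothing.
It also fails if it takes over 54 s, if anything falls off the work surface, if the arm or the gripper's body presses on something with over 40 N, if the wrist force passes 120 N, or if a joint passes its speed limit or range.

### The arm

A 6-joint arm with a two-finger parallel gripper is mounted at the origin on the work surface. World frame = base frame: x ahead of the robot, y to its left, z up, the work surface at z = 0. Lengths are in m, angles in rad, forces in N, time in s.
With the tool pointing down it reaches from about 0.3 to 0.85 m from the base axis. Payload 4.2 kg.
Tool frame: the origin (TCP) lies at the very end of the fingers, on their centre line; the grasp point (between the pads) lies 19 mm behind it (env.tcp_to_grasp is the distance from the TCP to the grasp point, in m); z points along the fingers, x is the direction in which the jaws open and shut, and the axes are right-handed (so a half turn about z gives the same grasp; the last joint's range is limited). The gripper opens to 91 mm and grips with 3 to 60 N. Pads are 32 mm wide; open, the fingers measure 118 mm over their backs; the gripper's body (76 mm by 178 mm) begins 60 mm behind the grasp point.
Start: joints at [1.157, 0.32, 1.565, -0, 1.257, -0.02], TCP at [0.221, 0.531, 0.214] pointing down, gripper open.
Joint ranges: [-3.11, 3.11], [-0.84, 2.01], [0.21, 2.61], [-1.34, 4.49], [0.05, 2.63], [-2.56, 2.56]. Speed limits (rad/s): [2.57, 2.57, 3.14, 3.14, 3.14, 3.14].

### API

Orientations are given as [roll, pitch, yaw] about the fixed x, y, z axes, in that order (R = Rz(yaw) Ry(pitch) Rx(roll)).
In Python, from bench import env gives the robot as it stands. The module is installed in compiled form; this text tells all that it offers. Calls block until the motion is done:
- env.reach(position, orientation): joint-space move of the TCP to a pose.
- env.servo_line(position, ori=None, v=0.15, threshold=None): straight line of the TCP; ori=None keeps the orientation; v is the mean speed in m/s. With threshold (N) it stops when the force on the tool has changed by that much, and returns True; else False.
- env.move_joints(angles): joint-space move.
- env.grip(opening): finger opening in m; the grip force is fixed at half the most; returns when the fingers have stopped.
- env.sleep(seconds).
- env.ik(position, orientation): joint angles nearest the present ones, or None.
- env.sense(): the state.
- env.grab_frame(name): name is "scene" or "top"; returns the picture (480x640x3 uint8, blue, green, red); there is no depth.
- env.camera_info(name): a dict with "K" (3x3 intrinsics, pixels), "R" (3x3) and "t" (3): a world point X has camera coordinates R X + t. Camera axes: x right, y down, z forward; pixel columns grow to the right and rows downward; lengths in m; the calibration is good to about 2 mm. A picture is of the moment at which its call begins. camera_info takes no time and is no camera call.
A pose or a line that the arm cannot do raises env.IKError and nothing moves.
- env.finish_job(): hands the job in, once; it reports no verdict.
The state is a dict: "time_s": time; "q": joint angles; "dq": joint speeds; "joint_efforts": joint torques, N m; "ee_pos": TCP position; "ee_rot": TCP orientation; "contact_force": force on the tool from outside, world axes, zero at the start; "moment": the same for the moment, N m; "opening": finger opening in m.
Only numpy, scipy, OpenCV 4.12 (cv2) and the standard library are available. Lean on these libraries where they do the work, as an engineer would, in place of code of your own. Each camera call takes 0.05 s, during which the arm holds its last target.

## Working session

There is one attempt and no reset: what is moved stays moved. The work goes in short steps, each a Python script; the robot and the scene stay as the last script left them, time stands still between calls to the robot, and variables do not carry over. Pictures are saved under pics/ and viewed, and the job is handed in when it is done.

```bash
mkdir -p pics; ls
python3 - <<'E'
from bench import env
import cv2
for n in ("scene","top"):
    cv2.imwrite(f"pics/{n}0.png",env.grab_frame(n)); c=env.camera_info(n); print(n,c["K"].round(1).tolist(),c["R"].round(4).tolist(),c["t"].round(4).tolist(), (-c["R"].T@c["t"]).round(3))
s=env.sense();print(s["time_s"],s["opening"],s["ee_rot"],env.tcp_to_grasp)
E
```

```text
pics
scene [[577.0, 0.0, 319.3], [0.0, 577.0, 240.0], [0.0, 0.0, 1.0]] [[-0.966, 0.2587, 0.0015], [0.1882, 0.7065, -0.6823], [-0.1775, -0.6588, -0.7311]] [0.4761, 0.034, 1.9791] [0.805 1.157 1.469]
top [[447.6, 0.0, 322.9], [0.0, 447.6, 245.5], [0.0, 0.0, 1.0]] [[0.0262, -0.9996, 0.0052], [-0.9981, -0.0264, -0.0556], [0.0557, -0.0038, -0.9984]] [0.0007, 0.5114, 1.3345] [0.436 0.019 1.361]
0.1 0.09104485182137131 [-3.14157437e+00  1.58825918e-03  1.17702042e+00] 0.0188
```

View pics/scene0.png

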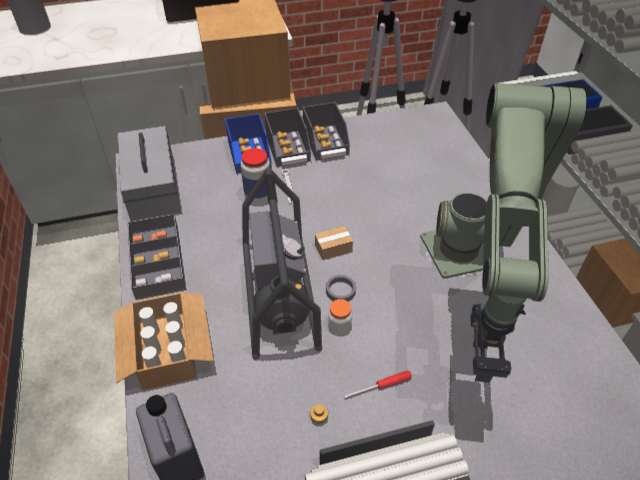

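View pics/top0.png

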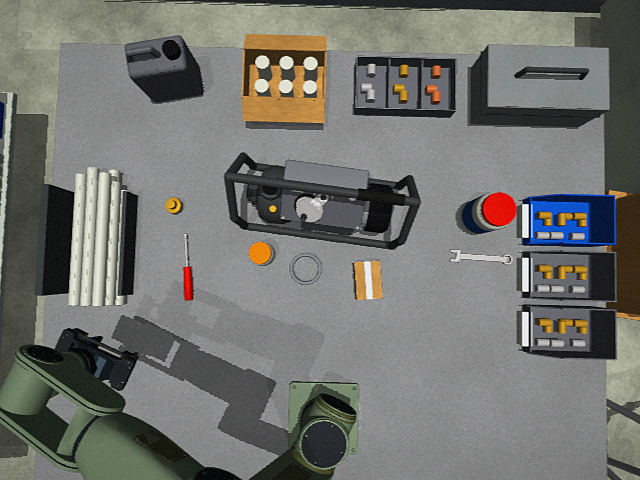

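The top view shows the pump at about (320,200), with the bright cover disc near (308,208). The scene view shows the disc near (292,247). I'll zoom in on both.

Run:
```python
import cv2
a=cv2.imread("pics/top0.png")[145:255,215:425]; cv2.imwrite("pics/top0z.png",cv2.resize(a,None,fx=3.8,fy=3.8,interpolation=cv2.INTER_CUBIC))
a=cv2.imread("pics/scene0.png")[165:365,230:360]; cv2.imwrite("pics/scene0z.png",cv2.resize(a,None,fx=3,fy=3,interpolation=cv2.INTER_CUBIC))
```

```text
(no output)
```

View pics/top0z.png

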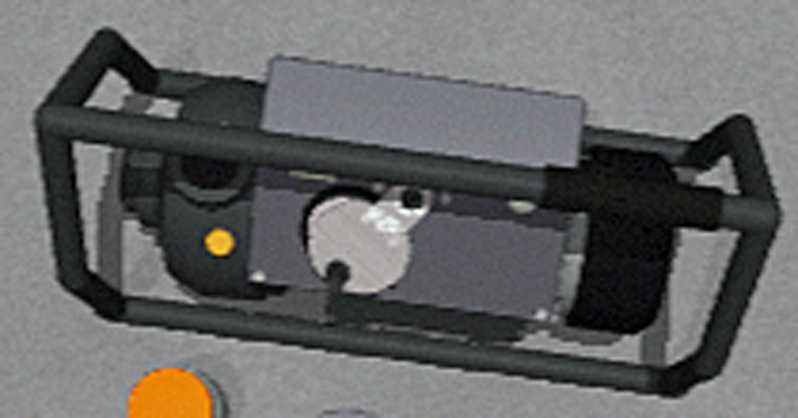

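View pics/scene0z.png

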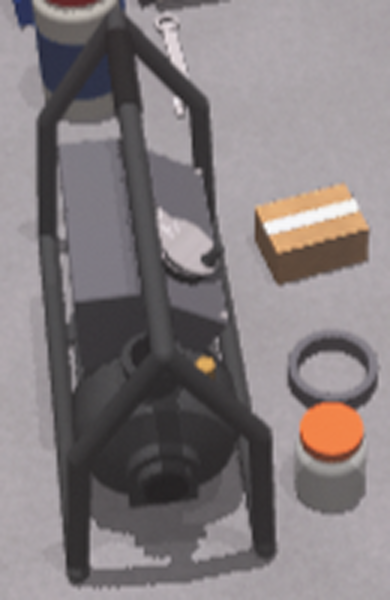

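Run:
```python
import cv2,numpy as np
def g(a): return (255*(a/255.)**0.55).astype(np.uint8)
a=cv2.imread("pics/top0.png")[180:240,275:375]; cv2.imwrite("pics/top0y.png",g(cv2.resize(a,None,fx=8,fy=8,interpolation=cv2.INTER_CUBIC)))
a=cv2.imread("pics/scene0.png")[205:285,245:325]; cv2.imwrite("pics/scene0y.png",g(cv2.resize(a,None,fx=7,fy=7,interpolation=cv2.INTER_CUBIC)))
```

```text
(no output)
```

View pics/top0y.png

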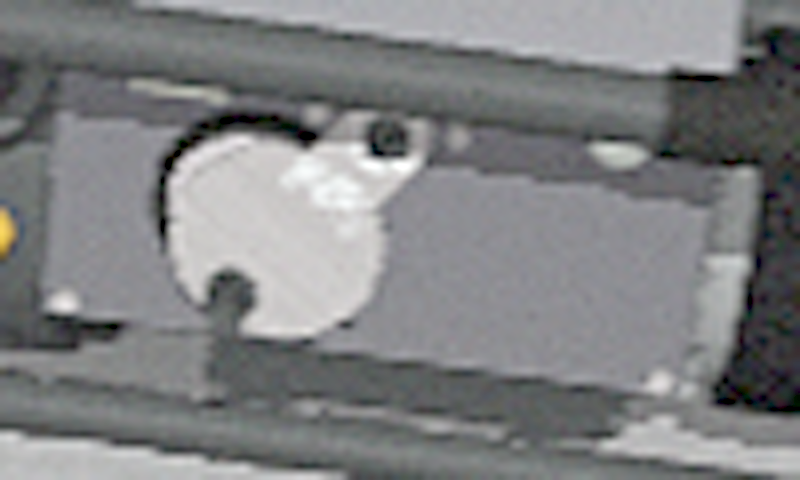

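View pics/scene0y.png

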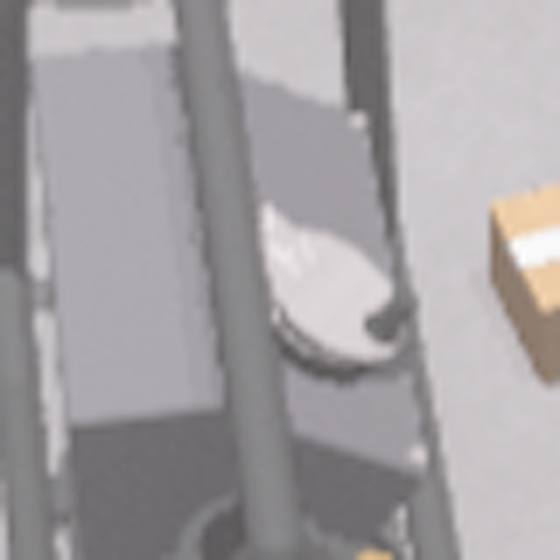

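```bash
cat > h.py <<'E'
import numpy as np
from bench import env
C={n:env.camera_info(n) for n in("scene","top")}
def ray(n,p):
    c=C[n]; d=c["R"].T@np.linalg.inv(c["K"])@[p[0],p[1],1]; return -c["R"].T@c["t"],d/np.linalg.norm(d)
def tri(pt,ps):
    A=np.zeros((3,3));b=np.zeros(3);L=[ray("top",pt),ray("scene",ps)]
    for o,d in L: M=np.eye(3)-np.outer(d,d);A+=M;b+=M@o
    X=np.linalg.solve(A,b); return X,[np.linalg.norm((np.eye(3)-np.outer(d,d))@(X-o)) for o,d in L]
def plane(n,p,P,N): o,d=ray(n,p); return o+d*((P-o)@N)/(d@N)
def proj(n,X): c=C[n]; u=c["K"]@(c["R"]@X+c["t"]); return u[:2]/u[2]
def frame(yaw):
    s,c=np.sin(np.radians(35)),np.cos(np.radians(35))
    Rz=np.array([[np.cos(yaw),-np.sin(yaw),0],[np.sin(yaw),np.cos(yaw),0],[0,0,1]])
    return Rz@np.array([[c,0,-s],[0,1,0],[s,0,c]])
zt=lambda u,v:((u+.5)/8-.5+275,(v+.5)/8-.5+180)
zs=lambda u,v:((u+.5)/7-.5+245,(v+.5)/7-.5+205)
E
python3 - <<'E'
from h import *
L,e1=tri(zt(63,302),zs(417,455)); R,e2=tri(zt(660,381),zs(355,120))
d=L-R; yaw=np.arctan2(-d[0],d[1]); print(L,R,e1,e2,np.linalg.norm(d),yaw)
F=frame(yaw);m=(L+R)/2
for base in (0.,2.):
  P=m-F[:,2]*.001*base  # face point
  for hh in (15,17):
    pv=plane("top",zt(389,137),P+F[:,2]*.001*hh,F[:,2]); print("pivhead",hh,pv,F.T@(pv-m)*1e3)
  dc=plane("top",zt(276,237),P+F[:,2]*.012,F[:,2]); ds=plane("scene",zs(332,295),P+F[:,2]*.012,F[:,2])
  print("disc",F.T@(dc-m)*1e3,F.T@(ds-m)*1e3)
  for k in(34,23,12): print("peg",k,F.T@(plane("top",zt(232,292),P+F[:,2]*.001*k,F[:,2])-m)*1e3, F.T@(plane("scene",zs(383,322),P+F[:,2]*.001*k,F[:,2])-m)*1e3)
print(tri(zt(232,292),zs(400,305)))
# bar ends yaw
E
```

```text
[0.57041802 0.12142264 0.20953061] [ 0.55015912 -0.0720702   0.20956387] [np.float64(7.584912344366284e-05), np.float64(7.584912344369142e-05)] [np.float64(0.00029276381640104375), np.float64(0.0002927638164009599)] 0.19455051499353365 -0.10432091496231832
pivhead 15 [0.61719335 0.01766346 0.26799872] [80.48482602 -1.04903895 15.        ]
pivhead 17 [0.61683057 0.01766662 0.2701874 ] [81.44437643 -1.08366765 17.        ]
disc [39.5880827  30.45232299 12.        ] [40.04074595 34.23315802 12.        ]
peg 34 [29.9895151  41.18410138 34.        ] [34.32791404 65.49140004 34.        ]
peg 23 [24.04261965 41.85248623 23.        ] [24.93309701 52.5968299  23.        ]
peg 12 [18.09572419 42.52087108 12.        ] [15.53827998 39.70225975 12.        ]
pivhead 15 [0.61755612 0.01766029 0.26581004] [79.52527562 -1.01441025 13.        ]
pivhead 17 [0.61719335 0.01766346 0.26799872] [80.48482602 -1.04903895 15.        ]
disc [38.5497445  30.54974927 10.        ] [38.38428048 31.87715474 10.        ]
peg 34 [28.90826138 41.3056259  32.        ] [32.61976549 63.14693274 32.        ]
peg 23 [22.96136593 41.97401075 21.        ] [23.22494846 50.2523626  21.        ]
peg 12 [17.01447047 42.6423956  10.        ] [13.83013143 37.35779245 10.        ]
(array([0.56745023, 0.06684711, 0.24213654]), [np.float64(0.0038468097469293717), np.float64(0.003846809746929404)])
```

```bash
cat >> h.py <<'E'
L_,_=tri(zt(63,302),zs(417,455)); R_,_=tri(zt(660,381),zs(355,120)); _d=L_-R_
YAW=np.arctan2(-_d[0],_d[1]); F=frame(YAW); M=(L_+R_)/2
# pivot point (upper surface) : head middle at +3, screws ~1mm proud
_f=M-F[:,2]*.001
PIV=plane("top",zt(389,137),_f+F[:,2]*.0165,F[:,2])-F[:,2]*.0045
PORT=PIV+F@[-.033,.040,-.004]
def cov(th,r,z=0):  # point on cover, r along line
    a=np.arctan2(40,-33)+th; return PIV+F@[r*np.cos(a),r*np.sin(a),z]
E
cat > ov.py <<'E'
import sys,cv2
from h import *
def ov(tag,th,imgs=None):
    for n,(y0,y1,x0,x1,k) in dict(top=(180,240,275,375,8),scene=(205,285,245,325,7)).items():
        im=(imgs or {}).get(n); im=cv2.imread(f"pics/{n}0.png") if im is None else im
        z=cv2.resize(im[y0:y1,x0:x1],None,fx=k,fy=k,interpolation=cv2.INTER_CUBIC); z=(255*(z/255.)**.55).astype(np.uint8)
        def pl(P,c):
            q=np.array([(proj(n,p)-[x0,y0]+.5)*k-.5 for p in P]); cv2.polylines(z,[q.round().astype(int)],False,c,1)
        t=np.linspace(0,2*np.pi,60); ci=lambda c,r:[c+F@[r*np.cos(a),r*np.sin(a),0] for a in t]
        pl(ci(PORT,.032),(0,0,255));pl(ci(PORT,.012),(0,0,255));pl(ci(cov(th,.052),.034),(0,255,0))
        pl(ci(PIV+F[:,2]*.005,.0075),(255,0,0)); pl(ci(cov(th,.075),.006),(255,0,255)); pl(ci(cov(th,.075,.022),.006),(255,255,0))
        fc=PORT+F@[0,0,-.008]
        cv2.imwrite(f"pics/{tag}_{n}.png",z)
E
python3 - <<'E'
from ov import *
print(YAW,PIV,PORT); ov("ov0",.22)
E
```

```text
-0.10432091496231832 [0.61966971 0.01739547 0.26485971] [0.59923176 0.059754   0.24265508]
```

```bash
python3 -c "
import cv2,numpy as np
a=cv2.imread('pics/ov0_top.png');b=cv2.imread('pics/ov0_scene.png');b=cv2.resize(b,(480,480));
a=cv2.resize(a,(800,480));cv2.imwrite('pics/a1.png',a)"
```

```text
(no output)
```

View pics/ov0_top.png

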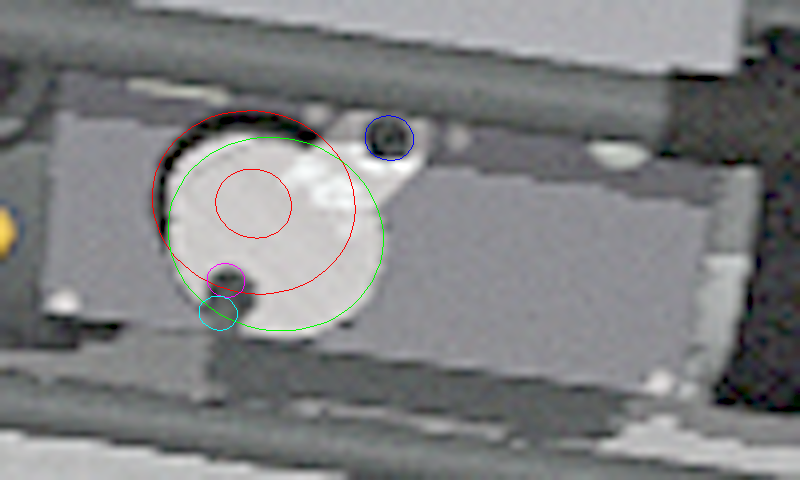

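View pics/ov0_scene.png

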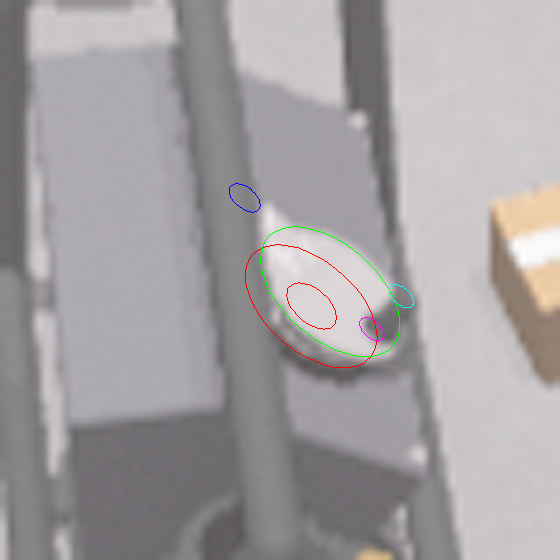

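```bash
python3 - <<'E'
import re
s=open('h.py').read()
s=s.replace("PIV=plane(\"top\",zt(389,137),_f+F[:,2]*.0165","PIV=plane(\"top\",zt(389,137),_f+F[:,2]*(.0165+DZ)").replace("# pivot point","DZ=-.003\n# pivot point")
open('h.py','w').write(s)
E
python3 - <<'E'
from ov import *
import cv2
print(PIV,PORT); ov("ov1",.27)
a=cv2.imread("pics/ov1_top.png")[80:400,100:500];b=cv2.imread("pics/ov1_scene.png")[170:490,200:480]
cv2.imwrite("pics/ov1.png",np.hstack([a,b]))
E
```

```text
[0.62021388 0.01739073 0.26157669] [0.59977593 0.05974925 0.23937206]
```

View pics/ov1.png

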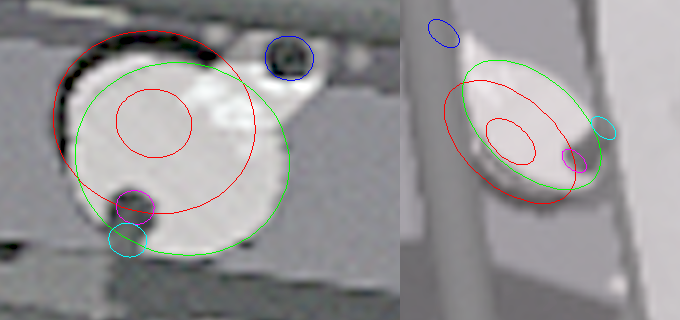

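```bash
cat >> h.py <<'E'
from scipy.spatial.transform import Rotation as Ro
A=np.radians(12)
def ori(flip=1,a=A):
    z=F@[np.sin(a),0,-np.cos(a)]; x=flip*F[:,1]; y=np.cross(z,x)
    return Ro.from_matrix(np.c_[x,y,z]).as_euler("xyz")
TZ=F@[np.sin(A),0,-np.cos(A)]
def peg(th,h,dy=0,dx=0): return cov(th,.075,h)+F@[dx,dy,0]
E
python3 - <<'E'
from h import *
for f in(1,-1):
    o=ori(f)
    print(f,o)
    for n,p in dict(hi=peg(.25,.01)-TZ*.12,peg=peg(.25,.01),closed=peg(0,.01),mid=peg(.9,.01,-.01),op=peg(1.66,.01,-.02),button=PORT+F@[.004,0,-.006],bh=PORT+F@[.004,0,.06]).items():
        q=env.ik(p,o); print(n,p.round(3),None if q is None else np.round(q,2))
E
```

```text
1 [2.32128791 0.         1.46647541]
hi [0.482 0.076 0.317] [ 0.36 -0.21  2.15 -0.69  0.54 -0.63]
peg [0.57  0.067 0.235] [ 0.24  0.03  2.18 -1.06  0.29 -0.29]
closed [0.582 0.08  0.242] [ 0.27  0.04  2.14 -1.01  0.32 -0.32]
mid [0.552 0.013 0.227] [ 0.09 -0.01  2.24 -0.97  0.17 -0.48]
op [ 0.563 -0.05   0.239] [-0.11 -0.01  2.2   0.04  0.13 -1.62]
button [0.606 0.059 0.237] [ 0.2   0.08  2.11 -0.99  0.26 -0.39]
bh [0.569 0.063 0.291] [ 0.23 -0.04  2.08 -0.69  0.39 -0.69]
-1 [-2.32128791  0.         -1.67511724]
hi [0.482 0.076 0.317] [ 0.36 -0.21  2.15 -0.69  0.54  2.51]
peg [0.57  0.067 0.235] None
closed [0.582 0.08  0.242] None
mid [0.552 0.013 0.227] None
op [ 0.563 -0.05   0.239] [-0.11 -0.01  2.2   0.04  0.13  1.52]
button [0.606 0.059 0.237] None
bh [0.569 0.063 0.291] [ 0.23 -0.04  2.08 -0.69  0.39  2.45]
```

Run:
```python
from h import *
for d in (-8,0,4,8):
    a=np.radians(d);o=ori(1,a);tz=F@[np.sin(a),0,-np.cos(a)];print(d)
    for n,p in dict(hi=peg(.25,.01)-tz*.1,peg=peg(.25,.01),closed=peg(0,.01),m1=peg(.6,.01,-.01),mid=peg(.9,.01,-.01),m2=peg(1.3,.01,-.01),op=peg(1.66,.01,-.02),button=PORT+F@[.004,0,-.006],bh=PORT+F@[.004,0,.06]).items():
        q=env.ik(p,o); print(n,None if q is None else np.round(q,2))
```

```text
-8
hi [ 0.2  -0.03  1.81 -0.17  0.92 -1.19]
peg [ 0.17  0.1   1.9  -0.19  0.7  -1.18]
closed [ 0.19  0.11  1.86 -0.2   0.72 -1.15]
m1 [ 0.1   0.07  1.94 -0.15  0.67 -1.28]
mid [ 0.04  0.06  1.96 -0.11  0.65 -1.35]
m2 [-0.03  0.06  1.95 -0.06  0.66 -1.46]
op [-0.11  0.07  1.92  0.    0.68 -1.58]
button [ 0.14  0.15  1.83 -0.17  0.71 -1.23]
bh [ 0.16  0.05  1.8  -0.16  0.84 -1.23]
0
hi [ 0.25 -0.1   1.95 -0.3   0.74 -1.05]
peg [ 0.2   0.06  2.01 -0.36  0.51 -1.01]
closed [ 0.22  0.07  1.97 -0.37  0.54 -0.98]
m1 [ 0.12  0.03  2.06 -0.28  0.47 -1.13]
mid [ 0.06  0.02  2.07 -0.22  0.45 -1.24]
m2 [-0.02  0.02  2.06 -0.11  0.45 -1.41]
op [-0.11  0.03  2.03  0.01  0.47 -1.58]
button [ 0.16  0.11  1.95 -0.31  0.51 -1.08]
bh [ 0.19  0.    1.91 -0.28  0.65 -1.11]
4
hi [ 0.27 -0.13  2.02 -0.4   0.65 -0.95]
peg [ 0.21  0.04  2.07 -0.5   0.42 -0.86]
closed [ 0.24  0.06  2.03 -0.5   0.45 -0.84]
m1 [ 0.13  0.02  2.11 -0.41  0.37 -1.  ]
mid [ 0.07  0.01  2.13 -0.32  0.35 -1.13]
m2 [-0.02  0.    2.12 -0.16  0.34 -1.35]
op [-0.11  0.01  2.09  0.01  0.36 -1.59]
button [ 0.17  0.1   2.   -0.44  0.42 -0.95]
bh [ 0.2  -0.01  1.97 -0.37  0.56 -1.02]
8
hi [ 0.3  -0.15  2.09 -0.53  0.56 -0.8 ]
peg [ 0.23  0.03  2.12 -0.72  0.34 -0.63]
closed [ 0.25  0.05  2.08 -0.71  0.38 -0.63]
m1 [ 0.14  0.01  2.17 -0.64  0.28 -0.77]
mid [ 0.08 -0.    2.18 -0.52  0.25 -0.93]
m2 [-0.01 -0.01  2.18 -0.28  0.23 -1.23]
op [-0.11 -0.    2.14  0.02  0.25 -1.59]
button [ 0.19  0.09  2.06 -0.65  0.33 -0.74]
bh [ 0.22 -0.03  2.03 -0.5   0.47 -0.88]
```

```bash
cat >> h.py <<'E'
AC=np.radians(2); OC=ori(1,AC); TC=F@[np.sin(AC),0,-np.cos(AC)]
AP=np.radians(6); OP=ori(1,AP); TP=F@[np.sin(AP),0,-np.cos(AP)]
def st(m=""):
    s=env.sense(); print(m,"t",round(s["time_s"],2),"pos",s["ee_pos"].round(4) if hasattr(s["ee_pos"],"round") else s["ee_pos"],"face",(F.T@(np.array(s["ee_pos"])-PIV)*1e3).round(1),"F",(F.T@np.array(s["contact_force"])).round(1),"op",round(s["opening"],4))
E
python3 - <<'E'
from h import *
import cv2
env.servo_line([.25,.45,.40],v=.25)
env.grip(.030)
p=peg(.25,.010)
env.reach(p-TC*.10,OC); st("hi")
print(env.servo_line(p-TC*.03,v=.12,threshold=8)); st()
for n in("scene","top"): cv2.imwrite(f"pics/{n}1.png",env.grab_frame(n))
a=cv2.imread("pics/top1.png")[150:260,240:400];b=cv2.imread("pics/scene1.png")[180:320,230:370]
cv2.imwrite("pics/v1.png",np.hstack([cv2.resize(a,(700//2+50,275),interpolation=2),cv2.resize(b,(275,275),interpolation=2)]))
E
```

```text
hi t 3.77 pos [0.5104 0.0741 0.3154] face [-63.4  44.9 110.2] F [ 0.1 -1.  -0.8] op 0.03
False
 t 4.51 pos [0.5521 0.0693 0.2594] face [-61.2  44.6  40.2] F [-0.5  0.6  0.3] op 0.0302
```

View pics/v1.png

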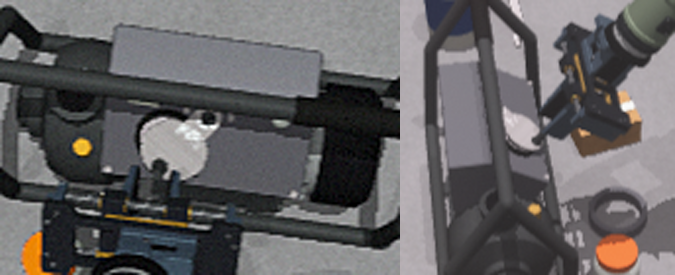

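The fingers straddle the peg, which is centred between them at about (160,170) in the crop. I'll descend and swing the cover.

Run:
```python
from h import *
import cv2
print(env.servo_line(peg(.25,.010),v=.08,threshold=8)); st("down")
for th in (.35,.7,1.05,1.4,1.66):
    h=env.servo_line(peg(th,.010,-.008),v=.07,threshold=15); st(f"{th} {h}")
    if h: break
for n in("scene","top"): cv2.imwrite(f"pics/{n}2.png",env.grab_frame(n))
a=cv2.imread("pics/top2.png")[150:260,240:400];b=cv2.imread("pics/scene2.png")[180:320,230:370]
cv2.imwrite("pics/v2.png",np.hstack([cv2.resize(a,(480,330),interpolation=2),cv2.resize(b,(320,330),interpolation=2)]))
```

```text
False
down t 5.13 pos [0.5698 0.0671 0.2348] face [-60.7  44.2   9.8] F [-0.7  1.   0.4] op 0.0296
0.35 False t 5.49 pos [0.565  0.0531 0.2332] face [-64.3  29.8  10.4] F [ 0.9 -0.5  0.5] op 0.0304
0.7 False t 6.02 pos [0.5552 0.0298 0.2278] face [-73.4   5.6  10.1] F [0.4 0.4 0.7] op 0.03
1.05 False t 6.54 pos [0.5523 0.0039 0.2274] face [-73.8 -20.5  10. ] F [ 0.4  0.3 -0.5] op 0.0301
1.4 False t 7.07 pos [ 0.5568 -0.0212  0.2324] face [-65.1 -45.   10. ] F [ 0.3 -0.1  0.2] op 0.0305
1.66 False t 7.49 pos [ 0.5646 -0.0376  0.2391] face [-53.5 -60.5  10. ] F [ 0.2  0.5 -0.2] op 0.0299
```

View pics/v2.png

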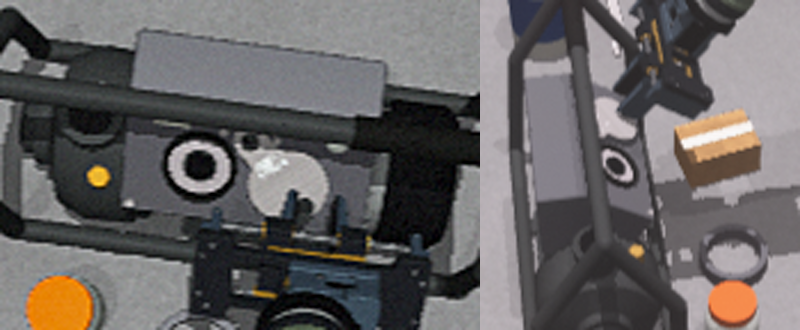

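The cover has swung right and the port is exposed, with the button at about (200,163). Next I'll push on to the open stop.

Run:
```python
from h import *
import cv2
h=env.servo_line(peg(1.70,.010,-.022,.004),v=.03,threshold=6); st(f"{h}")
env.sleep(.2); st()
for n in("scene","top"): cv2.imwrite(f"pics/{n}3.png",env.grab_frame(n))
a=cv2.imread("pics/top3.png")[170:240,270:370]; cv2.imwrite("pics/v3.png",cv2.resize(a,None,fx=8,fy=8,interpolation=2))
a=cv2.imread("pics/scene3.png")[205:285,245:325]; cv2.imwrite("pics/v3s.png",cv2.resize(a,None,fx=7,fy=7,interpolation=2))
```

```text
True t 7.87 pos [ 0.565  -0.0391  0.2393] face [-52.9 -61.9   9.8] F [0.2 3.9 1.3] op 0.0302
 t 8.07 pos [ 0.565  -0.0391  0.2392] face [-53.  -61.9   9.8] F [1.6 4.2 2.4] op 0.0301
```

View pics/v3.png

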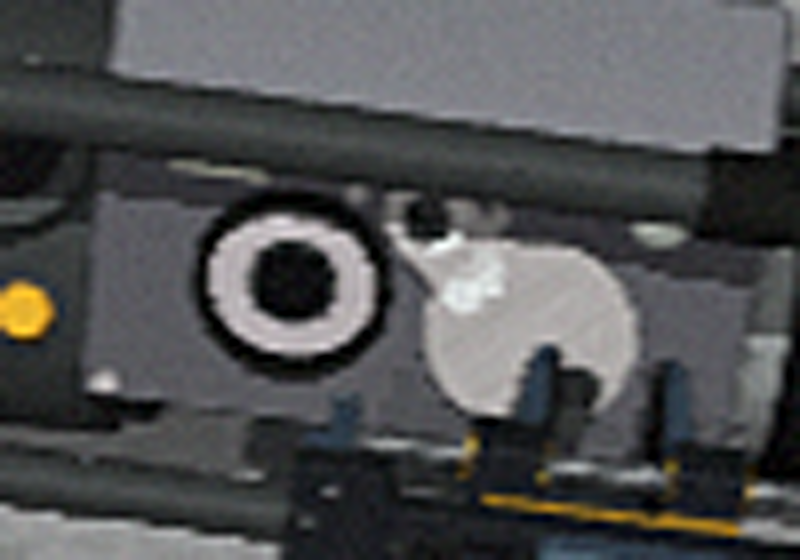

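View pics/v3s.png

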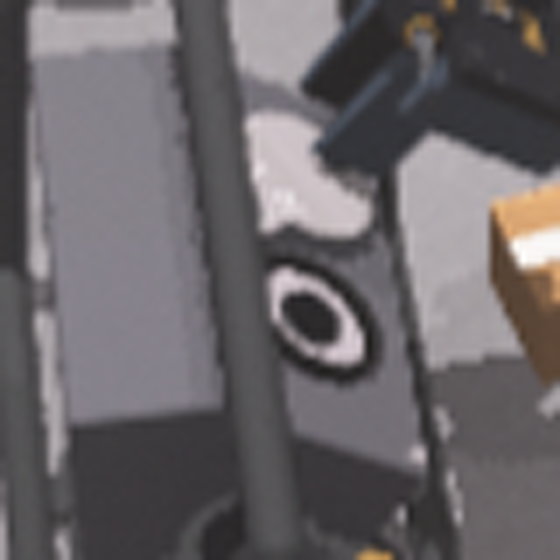

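Run:
```python
from h import *
X,e=tri(((293.5)/8-.5+270,(282.5)/8-.5+170),zs(316,318)); print(X,e,F.T@(X-PORT)*1e3, "expected z -1")
h=plane("top",((427.5)/8-.5+270,(217.5)/8-.5+170),PIV+F[:,2]*.0045,F[:,2]);print(F.T@(h-PIV)*1e3)
```

```text
[0.59917721 0.06053255 0.23608526] [np.float64(0.0015054552088969927), np.float64(0.0015054552088970777)] [-2.43981304  0.7167023  -2.30405801] expected z -1
[-0.08840839  0.61219643  4.5       ]
```

Run:
```python
from h import *
p=np.array(env.sense()["ee_pos"])
p=p+F@[0,.008,0]; env.servo_line(p,v=.05); st("off")
env.servo_line(p-TC*.06,v=.15)
B=PORT+F@[.001,.0005,0]
env.servo_line(B-TP*.06,OP,v=.15); env.grip(0.0); st("above")
env.servo_line(B-TP*.012,v=.1,threshold=8); env.sleep(.1); st("near")
print(env.servo_line(B+TP*.012,v=.015,threshold=16)); st("press")
import cv2
for n in("scene","top"): cv2.imwrite(f"pics/{n}4.png",env.grab_frame(n))
a=cv2.imread("pics/top4.png")[160:240,270:370];b=cv2.imread("pics/scene4.png")[205:285,245:325]
cv2.imwrite("pics/v4.png",np.hstack([cv2.resize(a,(440,352),interpolation=2),cv2.resize(b,(352,352),interpolation=2)]))
```

```text
off t 8.48 pos [ 0.5654 -0.0313  0.2386] face [-53.6 -54.1   9.6] F [-0.3  0.   0.5] op 0.0301
above t 10.43 pos [0.5615 0.0641 0.2853] face [-38.2  40.4  55.7] F [ 0.1  0.6 -0.1] op 0.0006
near t 11.17 pos [0.5929 0.0611 0.2497] face [-32.8  40.6   8.5] F [ 0.  -0.2  0.2] op 0.0008
True
press t 12.16 pos [0.6014 0.06   0.2383] face [-32.3  40.4  -5.8] F [-1.4  1.4  7.8] op 0.0002
```

View pics/v4.png

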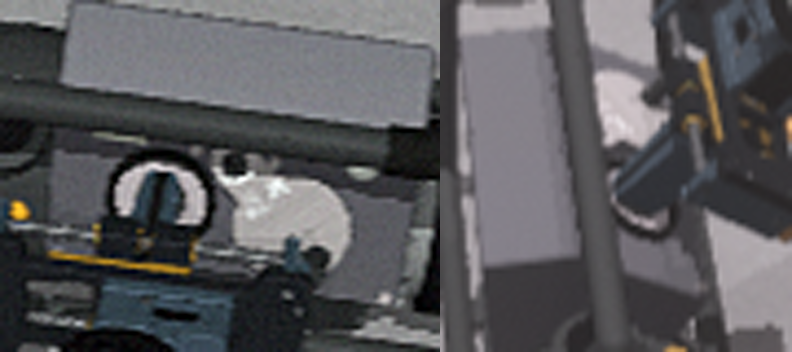

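The closed fingers are in the middle of the port, on the button. The 16 N stop tripped but the steady force is only about 8 N, so I'll step further in and log the force.

Run:
```python
from h import *
env.sleep(.3); st("hold")
p=np.array(env.sense()["ee_pos"])
for i in range(1,8):
    h=env.servo_line(p+TP*.001*i,v=.02); env.sleep(.15); st(f"{i} {h}")
    if (F.T@np.array(env.sense()["contact_force"]))[2]>22: break
```

```text
hold t 12.56 pos [0.6014 0.06   0.2383] face [-32.3  40.5  -5.8] F [-0.9 -0.6  7.9] op 0.0005
1 False t 12.96 pos [0.6016 0.06   0.2382] face [-32.2  40.4  -6. ] F [-3.7  0.1 11.1] op 0.0005
2 False t 13.36 pos [0.6017 0.06   0.238 ] face [-32.2  40.4  -6.2] F [-5.5  0.6 19. ] op 0.0001
3 False t 13.76 pos [0.6019 0.06   0.2379] face [-32.2  40.4  -6.4] F [-7.2  1.1 28.1] op 0.0008
```

Run:
```python
from h import *
p=PIV+F@[-.0322,.0404,-.0058]
for i in range(0,9):
    env.servo_line(p-TP*.001*i,v=.02); env.sleep(.12)
    z=[];f=[]
    for k in range(4):
        s=env.sense(); z.append((F.T@(np.array(s["ee_pos"])-PIV))[2]*1e3); f.append((F.T@np.array(s["contact_force"]))[2]); env.sleep(.02)
    print(i,round(np.mean(z),2),round(np.mean(f),2))
st()
```

```text
0 -5.31 7.84
1 -4.44 6.43
2 -3.72 5.2
3 -2.81 5.27
4 -1.8 3.91
5 -0.81 2.89
6 -0.15 -0.37
7 1.17 0.2
8 2.17 0.15
 t 17.71 pos [0.5963 0.0605 0.2444] face [-33.   40.4   2.2] F [ 0.5 -0.   0.4] op 0.0005
```

The force profile matches the spring: about 2.9 N at first contact, 8 N about 5 mm deeper, then a hard stop. So the button went fully in and came back out. Now I'll close the cover.

Run:
```python
from h import *
import cv2
p=np.array(env.sense()["ee_pos"])
env.servo_line(p-TP*.06,v=.15); env.grip(.030)
q=peg(1.66,.012)
env.servo_line(q-TC*.06,OC,v=.15)
for n in("scene","top"): cv2.imwrite(f"pics/{n}5.png",env.grab_frame(n))
print(env.servo_line(q,v=.08,threshold=8)); st("down")
for th in (1.4,1.05,.7,.35,.1):
    h=env.servo_line(peg(th,.012,.007),v=.07,threshold=15); st(f"{th} {h}")
    if h: break
if not h:
    h=env.servo_line(peg(-.15,.012,.009),v=.03,threshold=6); env.sleep(.2); st(f"stop {h}")
for n in("scene","top"): cv2.imwrite(f"pics/{n}6.png",env.grab_frame(n))
a=cv2.imread("pics/top6.png")[160:240,270:370];b=cv2.imread("pics/scene6.png")[205:285,245:325]
cv2.imwrite("pics/v6.png",np.hstack([cv2.resize(a,(440,352),interpolation=2),cv2.resize(b,(352,352),interpolation=2)]))
```

```text
False
down t 20.67 pos [ 0.5645 -0.0297  0.2412] face [-53.1 -52.7  12.2] F [0.4 0.6 0.2] op 0.0299
1.4 False t 21.18 pos [ 0.5577 -0.0062  0.235 ] face [-64.2 -29.9  12.5] F [-0.5  0.8 -0.2] op 0.0301
1.05 False t 21.71 pos [0.5531 0.0188 0.2295] face [-73.2  -5.5  12.1] F [ 0.3 -0.7  0.2] op 0.0298
0.7 False t 22.23 pos [0.5556 0.0447 0.2293] face [-73.4  20.4  12. ] F [-0.4 -0.4  0.3] op 0.0302
0.35 False t 22.76 pos [0.5654 0.0683 0.2343] face [-64.6  44.9  12. ] F [0.2 0.2 0.3] op 0.0297
0.1 False t 23.18 pos [0.5767 0.0826 0.2412] face [-52.7  60.4  12. ] F [ 0.  -0.6 -0.5] op 0.0303
stop True t 23.86 pos [0.5828 0.0885 0.244 ] face [-46.7  66.9  11.2] F [0.  0.1 0.1] op 0.03
```

View pics/v6.png

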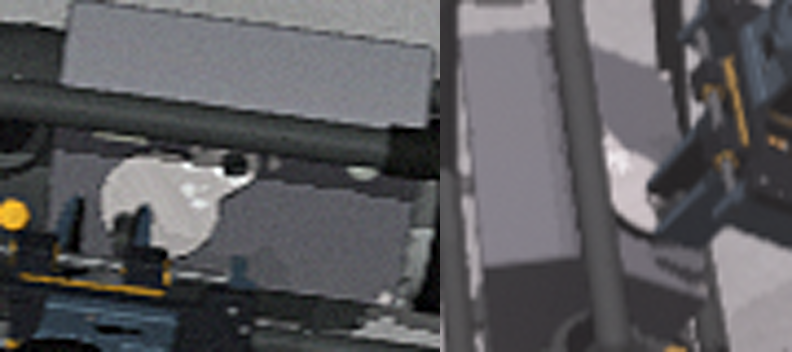

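Run:
```python
from h import *
p=PIV+F@[-.0460,.0675,.012]
for i in range(8):
    env.servo_line(p+F@[.0005*i,.001*i,0],v=.03); env.sleep(.15); st(i)
    if (F.T@np.array(env.sense()["contact_force"]))[1]<-7: break
```

```text
0 t 24.36 pos [0.5823 0.0887 0.2443] face [-46.9  67.   11.7] F [-1.  -3.1 -0.9] op 0.03
1 t 24.76 pos [0.5824 0.0889 0.2442] face [-46.9  67.2  11.7] F [-2.8 -5.9 -1.6] op 0.0303
2 t 25.16 pos [0.5824 0.089  0.2442] face [-46.9  67.3  11.6] F [-1.6 -8.7 -0.7] op 0.0298
```

The cover is hard against the closed stop: the force grows with no motion. I'll back off, lift away and look.

Run:
```python
from h import *
import cv2
p=np.array(env.sense()["ee_pos"])+F@[0,-.0075,0]
env.servo_line(p,v=.04); st("off")
env.servo_line(p-TC*.03,v=.06); env.servo_line(p-TC*.12,v=.15); st()
env.reach([.30,.30,.42],[np.pi,0,1.0]); st("clear")
ims={n:env.grab_frame(n) for n in("scene","top")}
for n in ims: cv2.imwrite(f"pics/{n}7.png",ims[n])
a=ims["top"][140:300,160:480]; cv2.imwrite("pics/v7.png",cv2.resize(a,None,fx=2.5,fy=2.5,interpolation=2))
import h
h.PIV=PIV+F[:,2]*.003
from ov import *
ov("ov7",0.,ims)
a=cv2.imread("pics/ov7_top.png")[:,:500];b=cv2.imread("pics/ov7_scene.png")[100:580,200:480]
b=cv2.resize(b,(300,480));cv2.imwrite("pics/ov7.png",np.hstack([a,b]))
```

```text
off t 25.56 pos [0.5821 0.0818 0.2449] face [-46.1  60.1  11.9] F [ 0.3 -0.1 -0.3] op 0.0299
 t 26.96 pos [0.5096 0.089  0.3391] face [-51.7  59.7 130.8] F [-0.1  0.2 -0.4] op 0.03
clear t 28.11 pos [0.3005 0.2996 0.419 ] face [-194.3  247.3  328.2] F [ 0.7  0.4 -0.1] op 0.0297
```

View pics/v7.png

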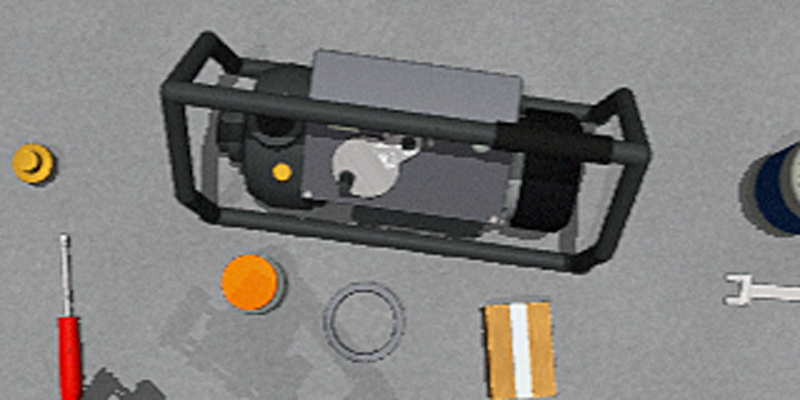

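View pics/ov7.png

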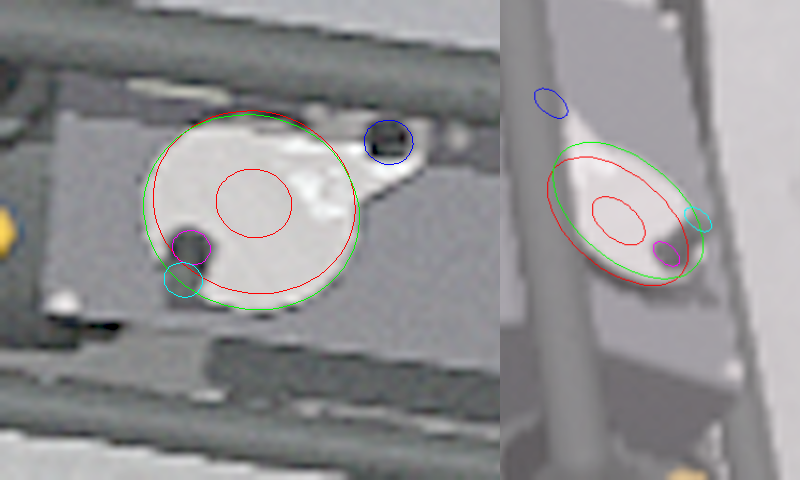

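View pics/scene7.png

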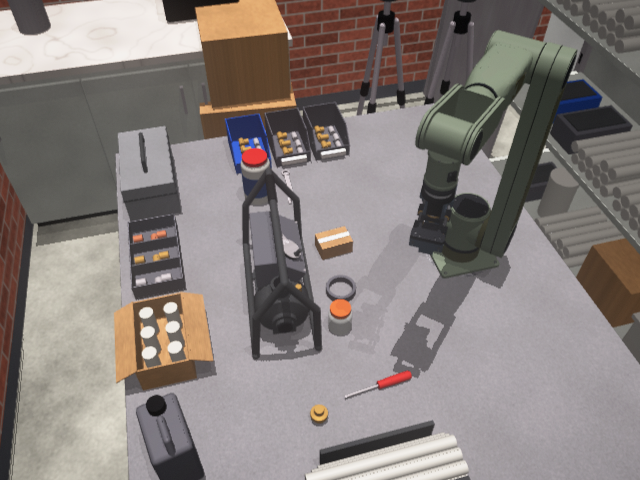

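The disc lies on the predicted closed outline, centred at about (250,208) in the zoomed top view, with no port crescent showing. The bystanders are where they were, so I'm handing in.

Run:
```python
from bench import env
env.finish_job(); print(env.sense()["time_s"])
```

```text
the job is handed in; nothing more can be done
the job is handed in; nothing more can be done
```

The reset is done and handed in, with about 28 s on the clock of the 54 s allowed.

- **Opening:** the cover was found about 0.25 rad ajar. I pushed its peg to the open stop. A steady 4 N there, at the expected 1.66 rad position, confirmed it.
- **Reset button:** I pressed it fully in with closed fingers, tilted 6° off square to keep clear of the grab bar. The force rose from 2.9 N to about 8 N over some 5 mm, then hit a hard stop at up to 28 N. On the way out it fell back along the spring to zero, so the button came out again.
- **Closing:** I pushed the cover back until the force rose to about 9 N with almost no movement. The last pictures show the disc on its closed outline, with only a thin dark line, probably shadow, along its top edge. The bystanders look unmoved and the arm is clear.

**Checks that disagreed:**
- **Height:** the two camera views put the face about 3–5 mm apart in height. The touch on the button showed that the lower figure I was using was about 2.5–4 mm too low. The moves had enough margin.
- **Force stops:** two force-triggered stops (pressing the button, and the cover's closed stop) read lower once settled than when they tripped. I confirmed both with slow, stepped pushes.

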